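Close the chalk canister with the lid that fits

TASK

Three yellow lids of different size lie by the white chalk canister, and only one belongs to it. Find the lid that fits the mouth and press it straight down until it snaps fully home, flush on the rim, then let go.

Things in the scene. Friction and masses are not known exactly. Their poses are not given: they have to be found in the camera images.
- canister: White round open canister, fixed to the mat, upright, 100 mm high; origin at the centre of its underside, z up. Rim outside diameter 90 mm, mouth diameter 82 mm, straight wall. Three small spring catches stand 9 mm into the mouth, 1 to 11 mm below the rim; they give way outward when a fitting plug is pushed past them (about 5 to 10 N downward in all) and then hold it.
- lid_mid: Yellow lid, black round knob up. Origin: centre of the plug's underside, z up. Plug 27 mm deep, widest (70 mm) 15 mm up, tapering to 52 mm at its foot; 62 mm groove above. Flange 90 mm diameter, 27 to 32 mm above the origin; knob 26 mm diameter, 32 to 64 mm above. 70 g. Home: flange on the rim, origin 73 mm above the canister's; before the snap it stands some 10 mm proud.
- lid_small: Look-alike of the same heights, origin and knob, but all plug and flange diameters 16 mm smaller: flange 74 mm, plug at most 54 mm, so its flange sinks inside the mouth.
- lid_large: Look-alike of the same heights, origin and knob, but all plug and flange diameters 16 mm larger: flange 106 mm, plug at most 86 mm, so it cannot enter the mouth.

How it is judged:
At the end, for the whole second after the job is handed in: The 90 mm lid sits snapped in the canister's mouth, its flange within 3 mm of the rim, centred within 10 mm, level within 6 degrees, released and at rest (z of lid_mid in the frame of canister between 0.07 and 0.076 m and horizontal distance between lid_mid and canister below 0.01 m and angle between lid_mid's own z axis and vertical below 0.1 rad and linear speed of lid_mid below 0.02 m/s); the robot touches nothing.
It also fails if it takes over 38 s, if anything falls off the work surface, if the arm or the gripper's body presses on something with over 40 N, if the wrist force passes 120 N, or if a joint passes its speed limit or range.

ROBOT

A 7-joint arm with a two-finger parallel gripper is mounted at the origin on the work surface. World frame = base frame: x ahead of the robot, y to its left, z up, the work surface at z = 0. Lengths are in m, angles in rad, forces in N, time in s.
With the tool pointing down it reaches from about 0.4 to 0.875 m from the base axis. Payload 6.5 kg.
Tool frame: the origin (TCP) lies midway between the tips of the shut fingers; the grasp point (between the pads) lies 19 mm behind it; z points along the fingers, y is the line along which they close (so a half turn about z gives the same grasp; the last joint's range is limited). The gripper opens to 85 mm and grips with 20 to 120 N. Pads are 22 mm wide; open, the fingers measure 114 mm over their backs; the gripper's body (76 mm by 85 mm) begins 54 mm behind the grasp point. The pads swing forward as they close: fully open they stand 13 mm farther back than shut.
Start: joints at [1.057, 0.536, -0.004, 1.538, 0.003, 1.067, -0.071], TCP at [0.281, -0.586, 0.231] pointing down, gripper open.
Joint ranges: [-2.7, 2.7], [-0.37, 2.16], [-1.27, 1.26], [0.24, 2.4], [-1.31, 4.45], [0.19, 1.91], [-2.76, 2.76]. Speed limits (rad/s): [2.39, 2.39, 3.14, 3.14, 3.14, 3.14, 3.14].

INTERFACE

Orientations are given as a unit quaternion [x, y, z, w].
In Python, from rig import env, sensors, grab_frame, get_calibration gives the robot as it stands (env), with the cameras as plain functions and the readings (sensors).
- The arm moves only by the shell command python3 jog.py 'ROWS' [OPENING] [FORCE]. ROWS is a JSON list of rows, 1 to 20 of them, each of 6 numbers: dx, dy, dz in m, then a rotation vector rx, ry, rz in rad; each row shifts and turns the commanded pose from where the row before left it, along the tool's axes as they then stand; what a row does not reach is not made up. A row lasts 1/12 s, in which the tool goes at most 0.0417 m and 0.125 rad, less where a joint would pass 70% of its speed; a pose out of reach is approached as far as the arm can. OPENING is the opening from 0.0 (shut) to 1.0 (fully open), set as the command begins (- or left out keeps the last). The fingers move at their own pace and stop on an object; FORCE is the grip in N (left out, the last holds). Time passes only in rows, so rows that do not move let the fingers close. It prints the time, the measured TCP pose, the force, the opening and the grip force at its end.
- sensors.read_state(): the state, without advancing time (a new reading comes with each control period).
- grab_frame(name): name is "scene" or "side" or "wrist"; returns the picture (400x640x3 uint8, red, green, blue); there is no depth.
- get_calibration(name): a dict with "fx", "fy", "cx", "cy" (pixels), "eye" and "attitude" of the camera in the world; the wrist camera has in their place "mount" (4x4, takes a point from camera to tool coordinates, whose origin is the TCP and whose axes are the flange's). Camera axes: x right, y up, looking along -z (the intrinsics and any distortion apply to the point x, -y, -z); pixel columns grow to the right and rows downward; lengths in m; the calibration is good to about 2 mm. A picture is of the moment at which its call begins: read the wrist's pose just before it. get_calibration takes no time and is no camera call.
- env.job_done(): hands the job in; it is judged then, once.
The state is a dict: "time_s": time; "q": joint angles; "qvel": joint speeds; "effort": joint torques, N m; "eef_pos": TCP position; "orientation": TCP orientation; "ft_force": force on the tool from outside, world axes, zero at the start; "torque": the same for the moment, N m; "finger_gap": opening from 0.0 (shut) to 1.0 (fully open); "grip_force": force on a finger pad.
Only numpy, scipy, OpenCV 4.12 (cv2) and the standard library are available. Lean on these libraries where they do the work, as an engineer would, in place of code of your own. Each camera call takes 0.05 s, during which the arm holds its last target. There are 200 camera calls.

## Working session

There is one attempt and no reset: what is moved stays moved. The work goes in short steps, Python scripts to look and compute and a shell command to move; the robot and the scene stay as the last step left them, time stands still between calls to the robot, and variables do not carry over. Pictures are saved under pics/ and viewed, at most 10 in all, crops included, and the job is handed in when it is done.

```bash
ls; mkdir -p pics
python3 - <<'E'
from rig import env, sensors, grab_frame, get_calibration
import cv2,numpy as np
for n in("scene","side"):
    im=grab_frame(n); cv2.imwrite(f"pics/{n}0.png",im[:,:,::-1]); print(n,get_calibration(n))
print(get_calibration("wrist"))
s=sensors.read_state(); print(s)
E
```

```text
jog.py
pics
rig.py
scene {'fx': 462.93240058890933, 'fy': 462.93240058890933, 'cx': 316.93580302036685, 'cy': 196.26729357636768, 'eye': array([ 0.96003217, -0.35508522,  0.6581522 ]), 'attitude': array([0.33446608, 0.15267247, 0.38761855, 0.84532562])}
side {'fx': 430.6932837322852, 'fy': 430.6932837322852, 'cx': 322.60767349739774, 'cy': 202.7180673340445, 'eye': array([0.44823648, 0.76385983, 0.68376102]), 'attitude': array([-0.0276167 ,  0.42220635,  0.90429171, -0.05688253])}
{'fx': 308.3738439437003, 'fy': 308.3738439437003, 'cx': 319.4284277666298, 'cy': 202.84969035315146, 'mount': array([[ 7.29462527e-05,  9.59517774e-01,  2.81648070e-01,
         7.24110919e-02],
       [ 9.99999758e-01,  1.24894759e-04, -6.84488896e-04,
         1.64933180e-04],
       [-6.91955630e-04,  2.81648051e-01, -9.59517533e-01,
        -1.41773632e-01],
       [ 0.00000000e+00,  0.00000000e+00,  0.00000000e+00,
         1.00000000e+00]])}
{'time_s': 0.1, 'q': array([ 1.05680621,  0.53707898, -0.00446103,  1.53875416,  0.00260271,
        1.06727195, -0.07122116]), 'qvel': array([ 0.00043774, -0.00241761, -0.00283307, -0.00428874,  0.00126221,
        0.00053809, -0.00081357]), 'effort': array([ 2.85008959e-03, -5.84569073e+01,  1.05209034e+00, -2.59778184e+01,
        1.27065968e-02,  4.63896300e-03, -3.87386891e-06]), 'eef_pos': array([ 0.28119611, -0.58541908,  0.23051574]), 'orientation': array([ 9.75031864e-01,  2.22063724e-01, -2.16927021e-04, -7.21402445e-04]), 'ft_force': array([-0.11479483, -0.25913374, -0.19522766]), 'torque': array([-0.00097738, -0.03958563, -0.00523224]), 'grip_force': 0.0, 'finger_gap': 0.9994967435666805}
```

View pics/scene0.png

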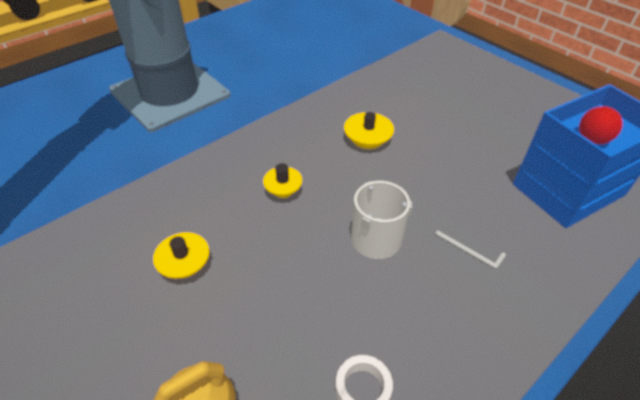

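View pics/side0.png

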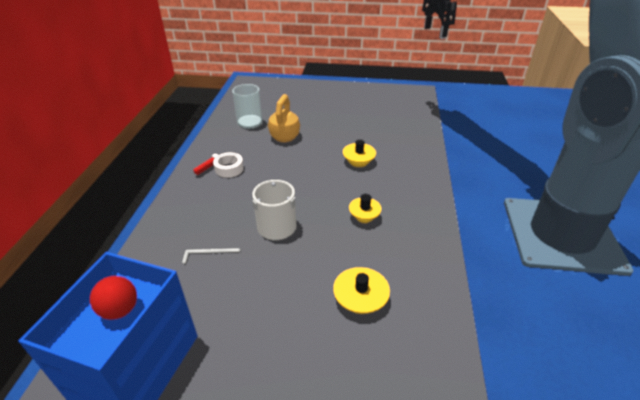

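The scene view shows lids at (369,130), (283,182) and (181,255), and the canister at (380,218) with its mouth at about (382,200). The side view shows the same lids at (362,290), (365,210) and (359,155), and the canister mouth at about (274,194). All the lids are upright. Next I triangulate them and measure the flange diameters.

```bash
cat > h.py <<'E'
import numpy as np,cv2
from scipy.spatial.transform import Rotation as R
from rig import env, sensors, grab_frame, get_calibration
def cam(n,s=None):
    c=get_calibration(n)
    if n=="wrist":
        T=np.eye(4);T[:3,:3]=R.from_quat(s["orientation"]).as_matrix();T[:3,3]=s["eef_pos"]
        M=T@c["mount"];return c,M[:3,3],M[:3,:3]
    return c,np.array(c["eye"]),R.from_quat(c["attitude"]).as_matrix()
def rays(C,uv):
    c,e,A=C;uv=np.atleast_2d(uv).astype(float)
    d=np.c_[(uv[:,0]-c["cx"])/c["fx"],-(uv[:,1]-c["cy"])/c["fy"],-np.ones(len(uv))]
    d=d@A.T;return d/np.linalg.norm(d,axis=1)[:,None]
def plane(C,uv,z):
    d=rays(C,uv);return C[1]+d*((z-C[1][2])/d[:,2])[:,None]
def tri(C1,a,C2,b):
    d1,d2=rays(C1,a)[0],rays(C2,b)[0]
    t=np.linalg.lstsq(np.c_[d1,-d2],C2[1]-C1[1],rcond=None)[0]
    p,q=C1[1]+t[0]*d1,C2[1]+t[1]*d2
    return (p+q)/2,np.linalg.norm(p-q)
def blobs(m,lo):
    cs,_=cv2.findContours(m.astype(np.uint8)*255,cv2.RETR_EXTERNAL,cv2.CHAIN_APPROX_NONE)
    return [c[:,0] for c in cs if cv2.contourArea(c)>lo]
def circ(p):
    A=np.c_[2*p[:,:2],np.ones(len(p))];x=np.linalg.lstsq(A,(p[:,:2]**2).sum(1),rcond=None)[0]
    return x[:2],2*np.sqrt(x[2]+x[0]**2+x[1]**2)
E
python3 - <<'E'
from h import *
out={}
for n in("scene","side"):
    im=cv2.imread(f"pics/{n}0.png");h=cv2.cvtColor(im,cv2.COLOR_BGR2HSV);C=cam(n)
    y=(h[...,0]>22)&(h[...,0]<36)&(h[...,1]>170)&(h[...,2]>120)
    L=[]
    for b in blobs(y,150):
        x,yy,w,hh=cv2.boundingRect(b)
        if h.shape and (yy<100 or w>80 or yy>330): continue
        # black knob pixels near the blob
        roi=np.zeros(y.shape,bool);roi[yy-22:yy+hh,x:x+w]=True
        k=max(blobs(roi&(h[...,2]<50),15),key=len)
        # knob top: uppermost run; centre of bounding box as middle of knob
        kb=cv2.boundingRect(k)
        # upper-half silhouette => flange rim
        ell=cv2.fitEllipse(cv2.convexHull(b.reshape(-1,1,2)))
        kc=k.mean(0)
        P=plane(C,b,.032);c,D=circ(P)
        L.append((kc,np.array([x+w/2,b[b[:,0]<x+3][:,1].mean()/2+b[b[:,0]>x+w-4][:,1].mean()/2]),w))
        print(n,"bbox",(x,yy,w,hh),"knob",kb,kc.round(1),"flange c",c.round(3),"kn@.048",plane(C,kc,.048)[0].round(3),
         "D",round(np.ptp(plane(C,[[x,L[-1][1][1]],[x+w,L[-1][1][1]]],.0295)[:,0:2],axis=0).__pow__(2).sum()**.5,4))
    out[n]=L
C1,C2=cam("scene"),cam("side")
A=sorted(out["scene"],key=lambda t:t[0][1]);B=sorted(out["side"],key=lambda t:-t[0][1])
for a,b in zip(A,B): print("knob mid",*tri(C1,a[0],C2,b[0]),"flange",*tri(C1,a[1],C2,b[1]))
E
```

```text
Traceback (most recent call last):
ValueError: max() iterable argument is empty
```

```bash
cat > m.py <<'E'
from h import *
out={}
for n in("scene","side"):
    im=cv2.imread(f"pics/{n}0.png");h=cv2.cvtColor(im,cv2.COLOR_BGR2HSV);C=cam(n)
    y=(h[...,0]>22)&(h[...,0]<36)&(h[...,1]>170)&(h[...,2]>120)
    L=[]
    for b in blobs(y,150):
        x,yy,w,hh=cv2.boundingRect(b)
        if yy<100: continue
        roi=np.zeros(y.shape,bool);roi[max(yy-22,0):yy+hh,x:x+w]=True
        ks=blobs(roi&(im.max(2)<60),15)
        if not ks: print("skip",n,(x,yy,w,hh)); continue
        kc=max(ks,key=len);kb=cv2.boundingRect(kc);M=cv2.moments(kc);kc=np.array([M["m10"],M["m01"]])/M["m00"]
        f=np.array([x+(w-1)/2,(b[b[:,0]<x+2][:,1].mean()+b[b[:,0]>x+w-3][:,1].mean())/2])
        e=plane(C,[[x-.5,f[1]],[x+w-.5,f[1]]],.0295)
        L.append((kc,f))
        print(n,(x,yy,w,hh),"knob",kb,"xy",plane(C,kc,.048)[0].round(3),"flange xy",e.mean(0).round(3),"D",np.linalg.norm(e[0]-e[1]).round(4))
    out[n]=L
C1,C2=cam("scene"),cam("side")
A=sorted(out["scene"],key=lambda t:t[0][1]);B=sorted(out["side"],key=lambda t:-t[0][1])
for a,b in zip(A,B): print("knob mid",*tri(C1,a[0],C2,b[0]),"flange",*tri(C1,a[1],C2,b[1]))
E
python3 m.py
```

```text
skip scene (154, 233, 55, 46)
scene (264, 168, 38, 30) knob (278, 171, 9, 11) xy [0.446 0.003 0.048] flange xy [0.44  0.007 0.029] D 0.073
scene (344, 113, 50, 36) knob (366, 119, 7, 9) xy [0.437 0.243 0.048] flange xy [0.435 0.245 0.029] D 0.1079
side (334, 268, 55, 44) knob (356, 274, 12, 19) xy [0.443 0.235 0.048] flange xy [0.443 0.237 0.029] D 0.1047
side (350, 199, 31, 20) knob (361, 194, 10, 16) xy [ 0.448 -0.006  0.048] flange xy [ 0.448 -0.004  0.03 ] D 0.0723
side (344, 144, 31, 18) knob (356, 140, 8, 13) xy [ 0.476 -0.24   0.048] flange xy [ 0.476 -0.237  0.029] D 0.0852
knob mid [0.44197404 0.23818888 0.05296319] 0.0017882575539883256 flange [0.441505   0.24010637 0.03509601] 0.0032362153552523876
knob mid [4.48574677e-01 2.58316833e-04 5.23216657e-02] 0.0011764847961883468 flange [0.44676473 0.00307388 0.03665659] 0.002075369652541095
```

The diameters come out near 106 mm, 73 mm and 85–90 mm, so lid_mid is the one at about (0.476, −0.24). Next I get its knob in the scene view and the canister mouth.

Run:
```python
from h import *
C1,C2=cam("scene"),cam("side")
im=cv2.imread("pics/scene0.png");h=cv2.cvtColor(im,cv2.COLOR_BGR2HSV)
m=np.zeros(h.shape[:2],bool);m[230:282,150:212]=True
kn=blobs(m&(h[...,1]>0)&(im.max(2)<85),15)
for k in kn: print("scene knob",cv2.boundingRect(k),k.mean(0),plane(C1,k.mean(0),.048))
f=np.array([154+27,255.]) 
y=(h[...,0]>22)&(h[...,0]<36)&(h[...,1]>170)&(h[...,2]>120)&m
b=max(blobs(y,100),key=len);x,_,w,_=cv2.boundingRect(b)
f=np.array([x+(w-1)/2,(b[b[:,0]<x+2][:,1].mean()+b[b[:,0]>x+w-3][:,1].mean())/2])
e=plane(C1,[[x-.5,f[1]],[x+w-.5,f[1]]],.0295);print("D scene",np.linalg.norm(e[0]-e[1]),f,e.mean(0))
ims=cv2.imread("pics/side0.png")
m=np.zeros(h.shape[:2],bool);m[138:162,344:376]=True
ks=max(blobs(m&(ims.max(2)<60),15),key=len);print("side knob",ks.mean(0))
k=max(kn,key=len);print("tri knob",tri(C1,k.mean(0),C2,ks.mean(0)))
# canister silhouettes: rim = ellipse at the top of the white blob
E={}
for n,im,box in(("scene",im,(170,265,340,425)),("side",ims,(170,245,240,310))):
    hh=cv2.cvtColor(im,cv2.COLOR_BGR2HSV);m=np.zeros(hh.shape[:2],bool);m[box[0]:box[1],box[2]:box[3]]=True
    b=max(blobs(m&(hh[...,2]>130)&(hh[...,1]<60),300),key=len);C=cam(n)
    x,y0,w,H=cv2.boundingRect(b)
    # far half of the rim: top edge of the silhouette; fit a circle after casting on z=.1
    top=b[b[:,1]<y0+.22*w+2];hull=top
    c,D=circ(plane(C,hull,.1));r=plane(C,[[x-.5,y0+.3*w],[x+w-.5,y0+.3*w]],.1)
    print(n,"bbox",(x,y0,w,H),"rim c",c,"D",D,"mid",r.mean(0),np.linalg.norm(r[0]-r[1]))
    cv2.imwrite(f"pics/can_{n}.png",cv2.resize(im[box[0]:box[1],box[2]:box[3]],None,fx=4,fy=4))
cv2.imwrite("pics/cans.png",np.hstack([cv2.resize(cv2.imread(f"pics/can_{n}.png"),(340,380)) for n in("scene","side")]))
```

```text
scene knob (171, 238, 16, 20) [178.60416667 247.4375    ] [[ 0.46669665 -0.2277057   0.048     ]]
D scene 0.0913666173991033 [181.   255.25] [ 0.46869817 -0.22885442  0.0295    ]
side knob [359.40625 146.09375]
tri knob (array([ 0.47475745, -0.22907489,  0.0560838 ]), np.float64(0.00254925090471803))
scene bbox (340, 170, 85, 95) rim c [0.63791799 0.07209216] D 0.15670052328954107 mid [0.63315391 0.0697395  0.1       ] 0.14073875228402807
side bbox (251, 179, 45, 61) rim c [0.64915257 0.04884492] D 0.09583250568040014 mid [0.6487085  0.05138811 0.1       ] 0.09785114105902226
```

View pics/cans.png

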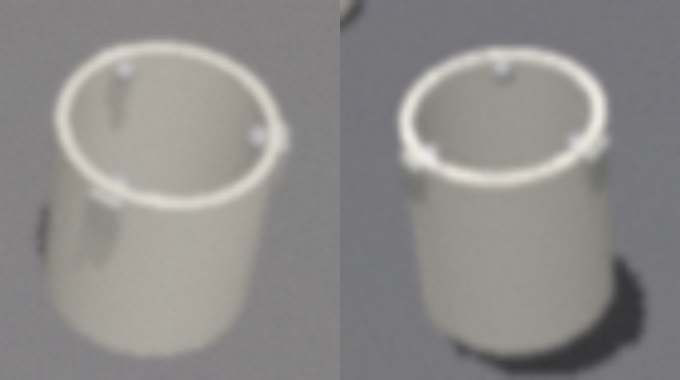

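The crops show the mouth clearly, with its three catches. The mouth centre is at about (382,201) in the scene view and (273,193) in the side view. I'll move above lid_mid and refine its position with the wrist camera.

```bash
python3 jog.py '[[0.0273,-0.0196,0,0,0,0],[0.0273,-0.0196,0,0,0,0],[0.0273,-0.0196,0,0,0,0],[0.0273,-0.0196,0,0,0,0],[0.0273,-0.0196,0,0,0,0],[0.0273,-0.0196,0,0,0,0],[0.0273,-0.0196,0,0,0,0],[0.0273,-0.0196,0,0,0,0],[0.0273,-0.0196,0,0,0,0],[0.0273,-0.0196,0,0,0,0],[0.0273,-0.0196,0,0,0,0],[0.0273,-0.0196,0,0,0,0],[0,0,0,0,0,0],[0,0,0,0,0,0]]' 1.0
cat > w.py <<'E'
from h import *
import sys
s=sensors.read_state();im=grab_frame("wrist")[:,:,::-1].copy();cv2.imwrite(f"pics/{sys.argv[1]}.png",im)
C=cam("wrist",s);h=cv2.cvtColor(im,cv2.COLOR_BGR2HSV)
Rt=R.from_quat(s["orientation"]).as_matrix();print("tcp",s["eef_pos"].round(4),"zaxis",Rt[:,2].round(4))
y=(h[...,0]>22)&(h[...,0]<36)&(h[...,1]>150)&(h[...,2]>100)
b=max(blobs(y,500),key=len);el=cv2.fitEllipse(cv2.convexHull(b.reshape(-1,1,2)))
p=cv2.convexHull(b.reshape(-1,1,2))[:,0]
P=plane(C,p,.032);c,D=circ(P);print("ellipse px",np.round(el[0],1),"circle on z=.032:",c.round(4),"D",round(D,4))
print("tool delta",(Rt.T@np.r_[c-s["eef_pos"][:2],0.032-s["eef_pos"][2]]).round(4))
np.save(f"{sys.argv[1]}.npy",np.r_[C[1],rays(C,np.array(el[0]))[0]])
E
python3 w.py w1
python3 - <<'E'
from h import *
C1,C2=cam("scene"),cam("side");o=[]
for n,box,C in(("scene",(170,265,340,425),C1),("side",(170,245,240,310),C2)):
    im=cv2.imread(f"pics/{n}0.png");m=np.zeros(im.shape[:2],bool);m[box[0]:box[1],box[2]:box[3]]=True
    for t in(185,195,205):
        bs=blobs(m&(im.min(2)>t),150)
        if not bs: print(n,t,"none");continue
        b=max(bs,key=len);e=cv2.fitEllipse(b.reshape(-1,1,2));c,D=circ(plane(C,b,.1));print(n,t,np.round(e[0],1),np.round(e[1],1),c.round(4),round(D,4))
    
print("tri",tri(C1,(382,201.3),C2,(273.3,192.9)))
E
```

```text
time_s: 1.27
eef_pos: [0.4757, -0.2297, 0.231]
orientation: [0.975, 0.224, -0.0, -0.0]
ft_force: [0.5, -2.2, -0.5]
finger_gap: 1.0
grip_force: 0.0
tcp [ 0.4757 -0.2297  0.231 ] zaxis [-2.e-04  9.e-04 -1.e+00]
ellipse px [107.1 106.4] circle on z=.032: [0.4474 0.0053] D 0.0743
tool delta [ 0.0772 -0.2236  0.1992]
scene 185 [381.8 201.1] [39.8 55.2] [0.6404 0.0615] 0.0895
scene 195 none
scene 205 none
side 185 [273.  192.6] [25.3 42.3] [0.6489 0.0503] 0.0898
side 195 none
side 205 none
tri (array([0.64554769, 0.05731794, 0.10429783]), np.float64(0.001802439578270537))
```

View pics/w1.png

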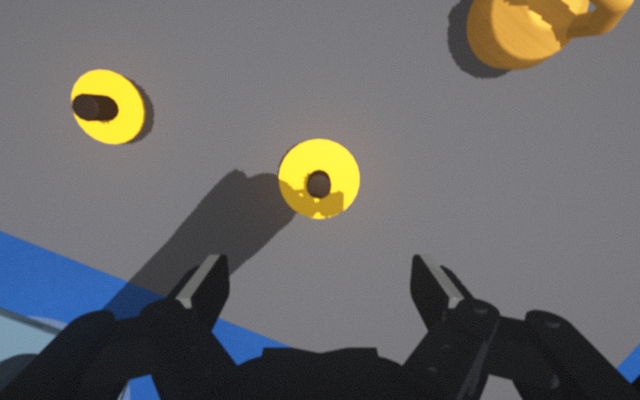

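The wrist view shows lid_mid centred at (319,180) with its knob at (318,184), and lid_small at (108,106). I'll correct the script to pick the central blob, then descend part way for a second view.

```bash
cat > w.py <<'E'
from h import *
import sys
def meas(name,im,s):
    C=cam("wrist",s);h=cv2.cvtColor(im,cv2.COLOR_BGR2HSV);Rt=R.from_quat(s["orientation"]).as_matrix()
    y=(h[...,0]>18)&(h[...,0]<36)&(h[...,1]>150)&(h[...,2]>70)
    b=min(blobs(y,2000),key=lambda b:abs(b[:,0].mean()-320))
    p=cv2.convexHull(b.reshape(-1,1,2));el=cv2.fitEllipse(p)
    c,D=circ(plane(C,p[:,0],.032));print(name,"tcp",s["eef_pos"].round(4),"px",np.round(el[0],1),"circle z=.032:",c.round(4),"D",round(D,4))
    print("tool delta",(Rt.T@np.r_[c-s["eef_pos"][:2],0.032-s["eef_pos"][2]]).round(4))
    return C,np.array(el[0])
E
cp /dev/null x
python3 - <<'E'
from w import *
import pickle
s=sensors.read_state();pickle.dump(s,open("s1.pkl","wb"));meas("w1",cv2.imread("pics/w1.png"),s)
E
python3 jog.py '[[0,0,0.03,0,0,0],[0,0,0.03,0,0,0],[0,0,0.03,0,0,0],[0,0,0,0,0,0],[0,0,0,0,0,0]]'
python3 - <<'E'
from w import *
import pickle
s=sensors.read_state();im=grab_frame("wrist")[:,:,::-1].copy();cv2.imwrite("pics/w2.png",im)
a=meas("w1",cv2.imread("pics/w1.png"),pickle.load(open("s1.pkl","rb")));b=meas("w2",im,s)
print("flange tri",tri(*a,*b))
E
```

```text
w1 tcp [ 0.4748 -0.2317  0.231 ] px [318.4 178.2] circle z=.032: [ 0.474  -0.2311] D 0.0909
tool delta [-0.0003 -0.0008  0.199 ]
time_s: 1.73
eef_pos: [0.4732, -0.2329, 0.1405]
orientation: [0.975, 0.221, -0.002, -0.001]
ft_force: [0.1, -0.8, 0.5]
finger_gap: 0.994
grip_force: 0.0
w1 tcp [ 0.4748 -0.2317  0.231 ] px [318.4 178.2] circle z=.032: [ 0.474  -0.2311] D 0.0909
tool delta [-0.0003 -0.0008  0.199 ]
w2 tcp [ 0.4732 -0.2329  0.1405] px [316.  194.6] circle z=.032: [ 0.4752 -0.2288] D 0.0914
tool delta [ 0.0039 -0.0026  0.1085]
flange tri (array([ 0.46775162, -0.23289157, -0.00734874]), np.float64(0.0020070023841758373))
```

View pics/w2.png

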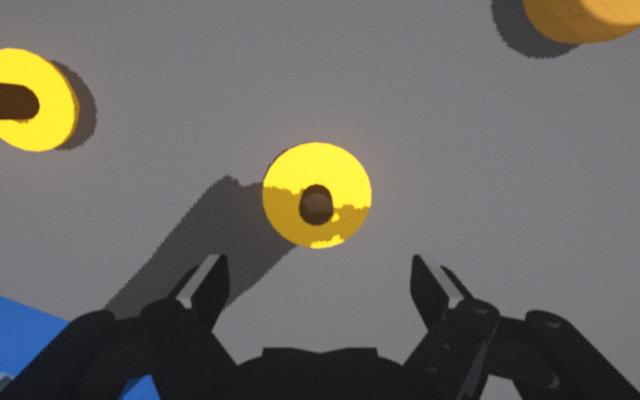

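lid_mid is confirmed: 91 mm diameter on the z=32 mm plane, at (0.475, −0.229). In w2 its centre is at (316,195), between the fingers. The vertical baseline is too short to give a height, but the apparent size and the scene/side triangulation agree with the given heights to within about 5 mm. Now I descend, settle and check before gripping.

```bash
python3 jog.py '[[0.0015,-0.001,0.03,0,0,0],[0.0015,-0.001,0.03,0,0,0],[0,0,0.02,0,0,0],[0,0,0.012,0,0,0],[0,0,0.008,0,0,0],[0,0,0,0,0,0],[0,0,0,0,0,0]]'
python3 - <<'E'
from h import *
im=grab_frame("wrist")[:,:,::-1];cv2.imwrite("pics/w3.png",im)
E
```

```text
time_s: 2.37
eef_pos: [0.4776, -0.2296, 0.0425]
orientation: [0.975, 0.222, 0.001, 0.001]
ft_force: [1.3, 0.3, -0.6]
finger_gap: 0.997
grip_force: 0.0
```

View pics/w3.png

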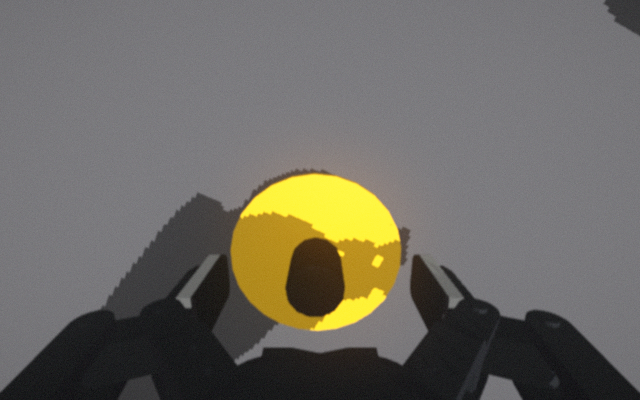

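The knob (315,275) sits between the open fingertips, with the flange centred at about (316,252). I'll check the offset by number before closing.

Run:
```python
from w import *
s=sensors.read_state();meas("w3",cv2.imread("pics/w3.png"),s)
C=cam("wrist",s);Rt=R.from_quat(s["orientation"]).as_matrix()
# knob: bottom arc at its top face (z=.064): row 316, left/right 286..344 ; top arc base (z=.032)
for uv,z in(((315.5,316),.064),((286,290),.064),((344,290),.064),((315.5,238),.032)):
    print(uv,z,(Rt.T@(plane(C,uv,z)[0]-s["eef_pos"])).round(4))
```

```text
w3 tcp [ 0.4778 -0.2296  0.0427] px [315.4 251.4] circle z=.032: [ 0.4741 -0.2294] D 0.0928
tool delta [-0.0033 -0.0019  0.0107]
(315.5, 316) 0.064 [-0.0167 -0.0015 -0.0214]
(286, 290) 0.064 [-0.0032 -0.0146 -0.0214]
(344, 290) 0.064 [-0.0033  0.0112 -0.0213]
(315.5, 238) 0.032 [ 0.0081 -0.0018  0.0107]
```

```bash
python3 jog.py '[[-0.003,-0.0015,0.003,0,0,0],[0,0,0.003,0,0,0],[0,0,0,0,0,0]]'
python3 jog.py '[[0,0,0,0,0,0],[0,0,0,0,0,0],[0,0,0,0,0,0],[0,0,0,0,0,0],[0,0,0,0,0,0],[0,0,0,0,0,0],[0,0,0,0,0,0],[0,0,0,0,0,0]]' 0.0 60
```

```text
time_s: 2.67
eef_pos: [0.473, -0.229, 0.0353]
orientation: [0.975, 0.222, -0.0, 0.0]
ft_force: [0.0, 0.4, -0.0]
finger_gap: 0.997
grip_force: 0.0
time_s: 3.33
eef_pos: [0.475, -0.2287, 0.038]
orientation: [0.975, 0.222, 0.001, 0.001]
ft_force: [-4.8, 5.1, 28.5]
finger_gap: 0.283
grip_force: 65.4
```

The gap is about 24 mm, so the knob is held. The fingertips are resting on the flange. I lift, move to a point about 0.1 m short of the canister along tool x, and look.

```bash
python3 jog.py '[[0,0,-0.01,0,0,0],[0,0,-0.03,0,0,0],[0,0,-0.03,0,0,0],[0,0,-0.03,0,0,0],[0,0,-0.03,0,0,0],[0,0,-0.03,0,0,0],[0,0,0,0,0,0],[0,0,0,0,0,0]]'
python3 jog.py '[[0.015,-0.015,0,0,0,0],[0.02,-0.02,0,0,0,0],[0.02,-0.02,0,0,0,0],[0.02,-0.02,0,0,0,0],[0.02,-0.02,0,0,0,0],[0.02,-0.02,0,0,0,0],[0.02,-0.02,0,0,0,0],[0.02,-0.02,0,0,0,0],[0.02,-0.02,0,0,0,0],[0.005,-0.008,0,0,0,0],[0,0,0,0,0,0],[0,0,0,0,0,0],[0,0,0,0,0,0],[0,0,0,0,0,0]]'
python3 - <<'E'
from h import *
import pickle
s=sensors.read_state();im=grab_frame("wrist")[:,:,::-1];cv2.imwrite("pics/w4.png",im);pickle.dump(s,open("s4.pkl","wb"))
print(s["eef_pos"],s["orientation"])
E
```

```text
time_s: 4.0
eef_pos: [0.4744, -0.2294, 0.197]
orientation: [0.975, 0.222, 0.002, 0.001]
ft_force: [-0.6, 0.5, -2.1]
finger_gap: 0.29
grip_force: 60.8
time_s: 5.17
eef_pos: [0.5558, 0.0117, 0.1948]
orientation: [0.975, 0.221, -0.001, 0.0]
ft_force: [-0.4, -0.8, 0.0]
finger_gap: 0.284
grip_force: 60.8
[0.55579341 0.01172909 0.19483925] [ 9.75345104e-01  2.20683682e-01 -6.57939631e-04  4.54850418e-04]
```

View pics/w4.png

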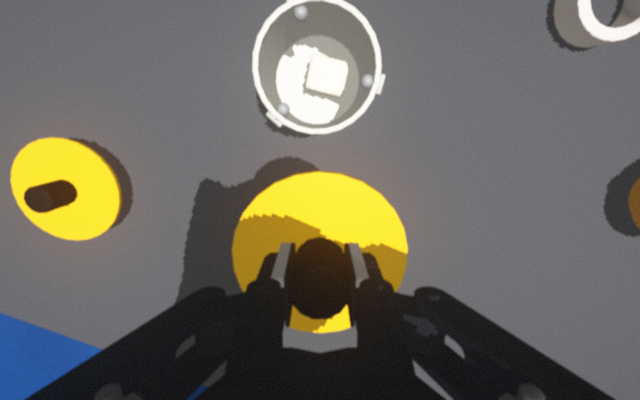

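The wrist view shows the canister rim ellipse at about cols 252–382 and rows 0–136, centred near (317,67). The held lid's flange is centred near (320,252), and its knob is between the fingers. Now I measure both in tool axes.

```bash
cat > v.py <<'E'
from h import *
def both(im,s,box):
    C=cam("wrist",s);h=cv2.cvtColor(im,cv2.COLOR_BGR2HSV);Rt=R.from_quat(s["orientation"]).as_matrix()
    r0,r1,c0,c1=box;m=np.zeros(h.shape[:2],bool);m[r0:r1,c0:c1]=True
    b=max(blobs(m&(im.min(2)>185),300),key=lambda b:np.ptp(b[:,0])*np.ptp(b[:,1]))
    b=b[b[:,1]>r0+2]
    P=plane(C,b,.1)
    for _ in range(4):  # drop the catch lugs, keep the circle
        c,D=circ(P);e=np.linalg.norm(P[:,:2]-c,axis=1)-D/2;P=P[abs(e)<max(.0015,1.5*np.std(e))]
    t=Rt.T@(np.r_[c,.1]-s["eef_pos"]);print("rim xy",c.round(4),"D",round(D,4),"n",len(P),"tool",t.round(4))
    y=(h[...,0]>18)&(h[...,0]<36)&(h[...,1]>150)&(h[...,2]>70)
    b=min(blobs(y,2000),key=lambda b:abs(b[:,0].mean()-320));p=cv2.convexHull(b.reshape(-1,1,2))[:,0];p=p[p[:,1]<285]
    for k in(.0,.003,.006):
        cl,Dl=circ(plane(C,p,s["eef_pos"][2]-k));l=Rt.T@(np.r_[cl,s["eef_pos"][2]-k]-s["eef_pos"])
        print("lid flange at tool z",k,l.round(4),"D",round(Dl,4),"rim-lid",(t-l)[:2].round(4))
E
python3 - <<'E'
from v import *;import pickle
both(cv2.imread("pics/w4.png"),pickle.load(open("s4.pkl","rb")),(0,150,235,400))
E
```

```text
rim xy [0.6476 0.0574] D 0.0871 n 607 tool [ 0.1027 -0.0018  0.0947]
lid flange at tool z 0.0 [ 0.0023  0.0002 -0.    ] D 0.0883 rim-lid [ 0.1003 -0.002 ]
lid flange at tool z 0.003 [0.0009 0.0002 0.003 ] D 0.0902 rim-lid [ 0.1018 -0.002 ]
lid flange at tool z 0.006 [-0.0006  0.0002  0.006 ] D 0.0921 rim-lid [ 0.1033 -0.002 ]
```

The rim is at (0.6476, 0.0574), against (0.6455, 0.0573) from the fixed cameras, so they agree. The lid-to-rim shift in tool axes is (0.1015, −0.002). I move over the canister and lower until the plug foot is just above the rim.

```bash
python3 jog.py '[[0.015,-0.0005,0,0,0,0],[0.02,-0.0005,0,0,0,0],[0.02,-0.0005,0,0,0,0],[0.02,-0.0005,0,0,0,0],[0.015,0,0,0,0,0],[0.0115,0,0,0,0,0],[0,0,0.02,0,0,0],[0,0,0.02,0,0,0],[0,0,0.01,0,0,0],[0,0,0,0,0,0],[0,0,0,0,0,0],[0,0,0,0,0,0]]'
python3 - <<'E'
from h import *
s=sensors.read_state();print(s["eef_pos"])
Y=[]
for n,b in(("scene",(120,270,320,450)),("side",(110,250,220,330))):
    im=grab_frame(n)[:,:,::-1];cv2.imwrite(f"pics/{n}1.png",im);Y.append(cv2.resize(im[b[0]:b[1],b[2]:b[3]],(400,440)))
cv2.imwrite("pics/over.png",np.hstack(Y))
E
```

```text
time_s: 6.22
eef_pos: [0.6477, 0.0594, 0.1465]
orientation: [0.975, 0.222, 0.001, 0.0]
ft_force: [-0.1, -1.0, -0.1]
finger_gap: 0.286
grip_force: 60.8
[0.6477242  0.05938193 0.14645617]
```

View pics/over.png

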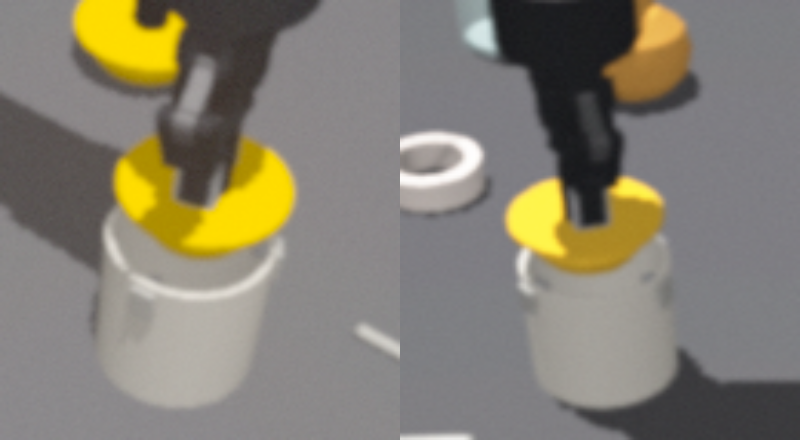

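The crops show the lid above the mouth: flange centre at about (204,193) against the rim at (193,245) in the scene crop, and (585,222) against (595,265) in the side crop. I'll quantify the offset with the same two cameras, so their bias cancels.

```bash
cat > o.py <<'E'
from h import *
def off(tag,rim=((381.8,201.1),(273.,192.6))):
    P=[]
    for n,b in(("scene",(155,215,345,425)),("side",(150,182,240,310))):
        im=cv2.imread(f"pics/{n}{tag}.png");h=cv2.cvtColor(im,cv2.COLOR_BGR2HSV);m=np.zeros(h.shape[:2],bool);m[b[0]:b[1],b[2]:b[3]]=True
        y=m&(h[...,0]>18)&(h[...,0]<36)&(h[...,1]>130)&(h[...,2]>60)
        p=np.vstack(blobs(y,30));x0,x1=p[:,0].min(),p[:,0].max()
        f=np.array([(x0+x1)/2,(p[p[:,0]<x0+2][:,1].mean()+p[p[:,0]>x1-2][:,1].mean())/2])
        l,r=p[p[:,0]<x0+2][:,1].mean(),p[p[:,0]>x1-2][:,1].mean()
        print(n,"flange",f,"w",x1-x0+1,"end rows",l,r);P.append(f)
    C=cam("scene"),cam("side")
    a=tri(C[0],P[0],C[1],P[1]);c=tri(C[0],rim[0],C[1],rim[1]);d=a[0]-c[0]
    Rt=R.from_quat(sensors.read_state()["orientation"]).as_matrix()
    print("lid",a,"rim",c,"lid-rim",d.round(4),"tool",(Rt.T@d).round(4))
E
python3 -c "
from o import *;off('1')"
```

```text
scene flange [386.  183.5] w 59 end rows 181.0 186.0
side flange [270.         177.64204545] w 43 end rows 178.375 176.9090909090909
lid (array([0.64826302, 0.05838134, 0.1461457 ]), np.float64(0.00363167860915889)) rim (array([0.64583756, 0.05697452, 0.10500275]), np.float64(0.0026124640451614697)) lid-rim [0.0024 0.0014 0.0411] tool [ 0.0029 -0.0002 -0.0411]
```

The lid is 2–3 mm off along tool x, and about 38 mm of travel remain, which agrees with the TCP estimate. I correct x and lower until the plug nears the catches.

```bash
python3 jog.py '[[-0.002,0,0.005,0,0,0],[0,0,0.008,0,0,0],[0,0,0.006,0,0,0],[0,0,0.004,0,0,0],[0,0,0,0,0,0],[0,0,0,0,0,0]]'
python3 jog.py '[[0,0,0.003,0,0,0],[0,0,0.002,0,0,0],[0,0,0,0,0,0],[0,0,0,0,0,0]]'
```

```text
time_s: 6.82
eef_pos: [0.6451, 0.0584, 0.1219]
orientation: [0.975, 0.222, -0.0, 0.0]
ft_force: [0.1, -1.3, 0.3]
finger_gap: 0.287
grip_force: 60.9
time_s: 7.15
eef_pos: [0.6449, 0.0589, 0.1168]
orientation: [0.975, 0.222, -0.0, -0.0]
ft_force: [0.6, -0.3, -1.5]
finger_gap: 0.288
grip_force: 60.4
```

```bash
python3 jog.py '[[0,0,0.002,0,0,0],[0,0,0.002,0,0,0],[0,0,0,0,0,0],[0,0,0,0,0,0]]'
python3 jog.py '[[0,0,0.002,0,0,0],[0,0,0.001,0,0,0],[0,0,0,0,0,0],[0,0,0,0,0,0]]'
python3 jog.py '[[0,0,0.001,0,0,0],[0,0,0.001,0,0,0],[0,0,0,0,0,0],[0,0,0,0,0,0]]'
```

```text
time_s: 7.48
eef_pos: [0.6448, 0.0588, 0.1126]
orientation: [0.975, 0.222, -0.0, -0.0]
ft_force: [1.4, -0.3, -4.8]
finger_gap: 0.286
grip_force: 60.8
time_s: 7.82
eef_pos: [0.6453, 0.059, 0.1111]
orientation: [0.975, 0.222, 0.0, 0.0]
ft_force: [-2.5, -0.8, 6.4]
finger_gap: 0.288
grip_force: 63.8
time_s: 8.15
eef_pos: [0.6454, 0.059, 0.1111]
orientation: [0.975, 0.222, 0.0, 0.0]
ft_force: [-7.2, -2.6, 19.7]
finger_gap: 0.289
grip_force: 67.8
```

It stopped hard at TCP z = 0.1111. At the grasp the TCP was 38 mm above the lid's origin, so the origin is at 73 mm, which is home. The brief −4.8 N pull fits the catches snapping in. I press a touch more, then check with the cameras before letting go.

```bash
python3 jog.py '[[0,0,0.001,0,0,0],[0,0,0,0,0,0],[0,0,-0.001,0,0,0],[0,0,-0.001,0,0,0],[0,0,-0.0005,0,0,0],[0,0,0,0,0,0]]'
python3 jog.py '[[0,0,0,0,0,0],[0,0,0,0,0,0],[0,0,0,0,0,0],[0,0,0,0,0,0],[0,0,0,0,0,0],[0,0,0,0,0,0]]' 1.0
python3 jog.py '[[0,0,-0.01,0,0,0],[0,0,-0.02,0,0,0],[0,0,-0.03,0,0,0],[0,0,-0.03,0,0,0],[0,0,-0.03,0,0,0],[0,0,-0.03,0,0,0],[0,0,0,0,0,0],[0,0,0,0,0,0],[0,0,0,0,0,0]]'
python3 - <<'E'
from h import *
Y=[]
for n,b in(("scene",(120,270,320,450)),("side",(110,250,220,330))):
    im=grab_frame(n)[:,:,::-1];cv2.imwrite(f"pics/{n}2.png",im);Y.append(cv2.resize(im[b[0]:b[1],b[2]:b[3]],(400,440)))
cv2.imwrite("pics/end.png",np.hstack(Y))
E
```

```text
time_s: 8.65
eef_pos: [0.6454, 0.059, 0.1111]
orientation: [0.975, 0.222, 0.0, 0.0]
ft_force: [-4.1, -0.9, 9.2]
finger_gap: 0.287
grip_force: 64.5
time_s: 9.15
eef_pos: [0.6451, 0.059, 0.1096]
orientation: [0.975, 0.222, -0.0, -0.0]
ft_force: [-0.6, -0.3, -0.4]
finger_gap: 1.002
grip_force: 0.0
time_s: 9.9
eef_pos: [0.6449, 0.0588, 0.2598]
orientation: [0.975, 0.222, -0.0, 0.0]
ft_force: [-0.4, 0.3, -1.3]
finger_gap: 1.003
grip_force: 0.0
```

View pics/end.png

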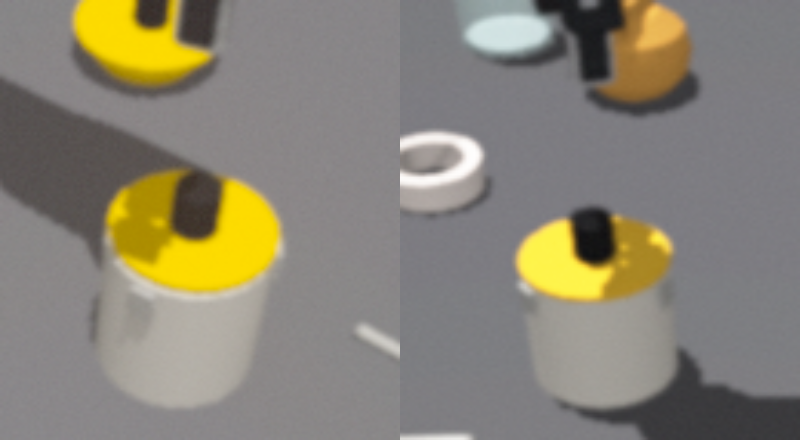

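Both crops show the lid level and flush on the rim, centred at (194,232) and (595,258), with the gripper clear. A quick numeric check before I hand in.

```bash
sed -i 's/(155,215,345,425)/(155,235,345,425)/;s/(150,182,240,310)/(150,215,240,310)/' o.py; python3 -c "
from o import *;off('2')"
```

```text
scene flange [382.   197.25] w 57 end rows 194.5 200.0
side flange [273.  191.5] w 43 end rows 193.0 190.0
lid (array([0.64411066, 0.05945892, 0.11051   ]), np.float64(0.0041941382169433375)) rim (array([0.64583756, 0.05697452, 0.10500275]), np.float64(0.0026124640451614697)) lid-rim [-0.0017  0.0025  0.0055] tool [-0.0005 -0.003  -0.0055]
```

The flange reads 4–6 mm above the rim plane: home would be 2.5–5 mm, and unsnapped about 12–15 mm. It is centred within 3 mm, so I hand in.

```bash
python3 -c "
from rig import env, sensors, grab_frame, get_calibration
print(env.job_done())"
```

```text
the job is handed in; nothing more can be done
None
```

I pressed the 90 mm lid into the canister until it stopped hard at its home height, let go, backed the gripper clear and handed the job in at about 10 s; the cameras show it flush and centred within about 3 mm, but no verdict came back.

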